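# Turn the price leaf over

## Robot

A 6-joint arm with a two-finger parallel gripper is mounted at the origin on the work surface. World frame = base frame: x ahead of the robot, y to its left, z up, the work surface at z = 0. Lengths are in m, angles in rad, forces in N, time in s.
With the tool pointing down it reaches from about 0.3 to 0.775 m from the base axis. Payload 14.6 kg.
Tool frame: the origin (TCP) lies where the fingers leave the gripper's body, on its centre line; the fingertips stand 97 mm ahead of it and the grasp point (between the pads) lies 78 mm ahead of it (ctrl.finger_overhang is the distance from the TCP to the fingertips, in m); z points along the fingers, y is the direction in which the jaws open and shut (so a half turn about z gives the same grasp; the last joint's range is limited). The gripper opens to 94 mm and grips with 3 to 60 N. Pads are 16 mm wide; open, the fingers measure 119 mm over their backs; the gripper's body (75 mm by 177 mm) begins 78 mm behind the grasp point.
Start: joints at [1.161, 0.3, 1.521, -0, 1.321, -0.067], TCP at [0.185, 0.518, 0.303] pointing down, gripper open.
Joint ranges: [-3.03, 3.03], [-0.79, 2.21], [0.23, 2.52], [-1.04, 4.18], [0, 3.07], [-2.55, 2.55]. Speed limits (rad/s): [2.22, 2.22, 2.57, 3.14, 3.14, 3.14].

## Interface

Orientations are given as [roll, pitch, yaw] about the fixed x, y, z axes, in that order (R = Rz(yaw) Ry(pitch) Rx(roll)).
In Python, from station import ctrl, imaging, hand_in gives the robot as it stands.
- The arm moves only by the shell command python3 -m pendant 'ROWS' [FORCE]. ROWS is JSON, a list of rows, each a list of 7 numbers: the shift along the tool's x, y, z normalised to -1 to 1, where 1 is 120 mm, then the turn, a rotation vector about the tool's x, y, z normalised to -1 to 1, where 1 is 30 degrees, then the closure, from -1 (fully open) to 1 (shut). A call has 1 to 10 rows; each row shifts and turns the commanded pose from where the row before left it, along the tool's axes as they then stand; what a row does not reach is not made up. A row lasts 1/12 s, in which the tool goes at most 41.7 mm and 7.16 degrees, less where a joint would pass 70% of its speed; a pose out of reach is approached as far as the arm can. A call with a number of a shift or a turn outside -1 to 1 is refused whole. A call with a gripper value outside its range is refused whole. The fingers move at their own pace and stop on an object; FORCE is the grip in N (left out, the last holds). Time passes only in rows, so rows that do not move let the fingers close. It gives the time, the measured TCP pose, the force and the opening at its end, in the units of the state.
- ctrl.get_obs(): the state, without advancing time (a new reading comes with each control period).
- imaging.camera(name): name is "side" or "top" or "wrist"; returns a dict with "image" (480x640x3 uint8, red, green, blue), "mtx" (3x3 intrinsics, pixels), "rvec" (rotation vector, rad) and "tvec" (3), from world to camera coordinates, as OpenCV has them. Camera axes: x right, y down, z forward; pixel columns grow to the right and rows downward; lengths in m; the calibration is good to about 2 mm. A picture is of the moment at which its call begins. There is no depth.
- hand_in(): hands the job in, once; it reports no verdict.
The state is a dict: "time_s": time; "qpos": joint angles; "joint_vel": joint speeds; "tau": joint torques, N m; "ee_pos": TCP position; "eef_rot": TCP orientation; "force": force on the tool from outside, world axes, zero at the start; "moment": the same for the moment, N m; "grip_width": finger opening in m.
Only numpy, scipy, OpenCV 4.12 (cv2) and the standard library are available. Lean on these libraries where they do the work, as an engineer would, in place of code of your own. Each camera call takes 0.05 s, during which the arm holds its last target.

## Task

The next page of the price board has to be turned, but a pack lies where it will land. First push the pack with the fingertips off the board, until it lies flat on the bare counter, sliding it without squeezing it or picking it up; then push the half-raised leaf over the spine and gently press it down until it lies fully flat on the other half of the board. Leave everything else on the counter where it is.

Things in the scene. Friction and masses are not known exactly. Their poses are not given: they have to be found in the camera images.
- board: grey picture board fixed flat on the counter: plate 200 (x) x 310 (y) x 6 mm. Origin: centre of its underside, at counter height, under the middle of the spine. x runs along the spine away from the robot, y to the robot's left (left half y 0 to +155 mm), z up. The spine is a steel rod 14 mm thick (17 at three black knuckles) along x; its axis is the hinge axis, 10 mm above the counter at y = 0
- leaf (a joint): angle of the leaf about the spine, rad: 0 = flat on the board's right half (-y), pi/2 = upright, pi (3.14) = flat on the left half (+y), its stop. It starts half raised over the right half, at 0.4 to 0.7. The hinge is stiff: the leaf stays at whatever angle it is left, and its edge moves under 1 to 2 N
- leaf_edge (a point): middle of the leaf's free edge, at mid-thickness, 150 mm from the hinge axis; moves with the leaf. The leaf is a rigid white panel with pictures, 180 mm along the spine (centred on it), 4 mm thick, its mid-plane through the hinge axis, 120 g
- pack_center (a point): centre of the small flat carton pack, white with a blue band, 88 x 56 x 23 mm, 80 to 170 g, at the start lying loose on the left half of the board with its 88 mm side roughly along the spine. The point is half-way up: 11.5 mm above what the pack lies on (17.5 mm above the counter while on the board). Its x axis runs along the 88 mm side, y along the 56 mm side, z up
- roll: bystander: standing roll of white receipt paper, 56 diameter, 57 mm tall, on the counter just beyond the board's far edge; origin at the centre of its underside
- stapler: bystander: black desk stapler, 130 x 36 x 50 mm, on the counter just beyond the board's far edge; origin at the centre of its underside
- dish: bystander: shallow round black coin dish, 104 diameter, 20 mm tall, on the counter, its centre about 110 mm outside the edge of the board's right half; origin at the centre of its underside
- calculator: bystander: grey desk calculator, 160 x 110 x 22 mm, far right; origin at the centre of its underside
- scanner: bystander: upright round barcode scanner, black, 140 mm tall, far left; origin at the centre of its underside
Mind the look-alikes: they are no part of the job. Leave any green, purple or red look-alike of the part that bears pack_center alone.

How it is judged:
On the way, in this order (a step that is already met when the one before it is completed fails the run):
1. the pack lies flat on the bare counter, off the board (height (world z) of pack_center between 0.006 and 0.0145 m and angle between pack_center's own z axis and vertical below 0.08 rad), for 0.2 s.
2. the leaf lies flat on the left half (value of joint leaf above 3.07 rad), for 0.2 s.
At the end, for the whole second after the job is handed in: The leaf lies on the left half within 0.07 rad (4 degrees) of fully flat and at rest; the pack lies on its broad face on the counter, wholly off the board (centre 6 to 14.5 mm above the counter, within 0.08 rad of level), at rest (all of step 1 and value of joint leaf above 3.07 rad and linear speed of pack below 0.02 m/s and not (velocity of joint leaf above 0.05 rad/s) and velocity of joint leaf above -0.05 rad/s); the robot touches nothing.
It fails at once if the pack is lifted or stood on end (its centre rises above 36 mm) (height (world z) of pack_center above 0.036 m).
It fails at once if the pack is squeezed or struck with more than 25 N (contact force between the fingers and pack above 25 N).
It fails at once if the leaf is pinched or forced with more than 25 N while being turned, before it lies flat (contact force between the fingers and leaf above 25 N and value of joint leaf below 3 rad).
It fails at once if the leaf is pressed down with more than 80 N (contact force between the fingers and leaf above 80 N).
It fails at once if a bystander is moved by more than 30 mm (distance of any of roll, stapler, dish, calculator, scanner from where it was at the start of the episode above 0.03 m).
It also fails if it takes over 58 s, if anything falls off the work surface, if the arm or the gripper's body presses on something with over 40 N, if the wrist force passes 120 N, or if a joint passes its speed limit or range.

## Working session

There is one attempt and no reset: what is moved stays moved. The work goes in short steps, Python scripts to look and compute and a shell command to move; the robot and the scene stay as the last step left them, time stands still between calls to the robot, and variables do not carry over. Pictures are saved under pics/ and viewed, and the job is handed in when it is done.

```bash
mkdir -p pics; ls
python3 - <<'E'
from station import ctrl, imaging
import cv2
for n in ("top","side"):
    c=imaging.camera(n); cv2.imwrite(f"pics/{n}0.png",c["image"][:,:,::-1]); print(n,c["mtx"].tolist(),c["rvec"],c["tvec"])
print(ctrl.get_obs(),ctrl.finger_overhang)
E
```

```text
pics
top [[595.7734371302816, 0.0, 317.9696727067998], [0.0, 595.7734371302816, 226.90199604009175], [0.0, 0.0, 1.0]] [ 2.18282456 -2.21073601  0.06844457] [-0.03635904  0.54742559  1.83018275]
side [[470.7310163711334, 0.0, 315.2671960835324], [0.0, 470.7310163711334, 227.8641326693039], [0.0, 0.0, 1.0]] [ 2.24645016 -0.92995106  0.36897145] [-0.40103856  0.29140674  1.1693112 ]
{'time_s': 0.1, 'qpos': array([ 1.16139858e+00,  3.00348191e-01,  1.52151388e+00,  2.01679019e-05,
        1.32070720e+00, -6.66005469e-02]), 'joint_vel': array([ 0.00065897, -0.00115428, -0.00297343,  0.0020133 , -0.0002441 ,
        0.00012107]), 'tau': array([ 2.24685687e-04, -5.32644081e+01, -3.53287947e+01,  7.09544308e-02,
        2.34668056e-02, -8.53953452e-05]), 'ee_pos': array([0.1848116 , 0.51787139, 0.30218213]), 'eef_rot': array([-3.14061950e+00, -8.44873752e-05,  2.79879041e+00]), 'force': array([ 0.49003537, -0.92004638,  0.26091697]), 'moment': array([ 0.00744085,  0.02787665, -0.02891328]), 'grip_width': 0.09392485549167529} 0.0972
```

View pics/top0.png

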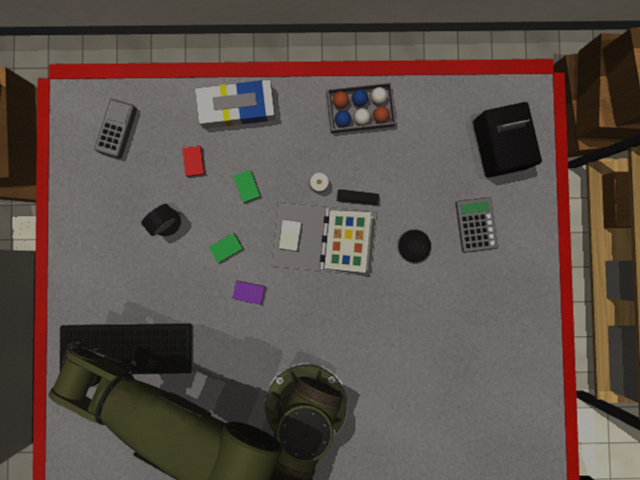

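View pics/side0.png

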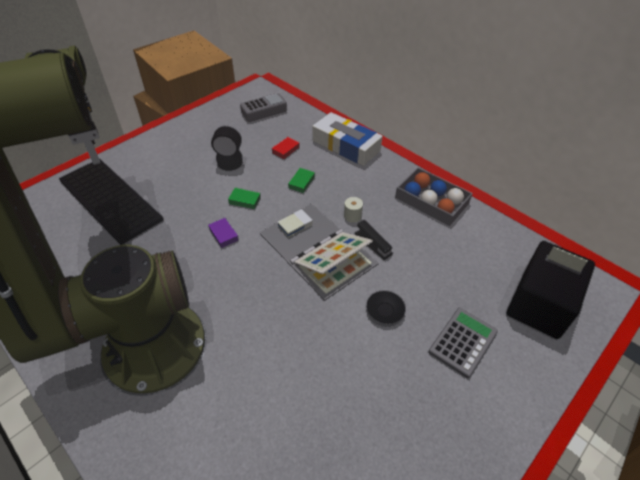

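The pack candidates in the top view are the white one at (290,235) on the board, green at (246,186) and (226,248), red at (194,161), and purple at (249,292). The white pack on the board fits the description. I'll check it in an enlarged crop.

Run:
```python
import cv2
a=cv2.imread("pics/top0.png")[165:285,215:385]; cv2.imwrite("pics/top0c.png",cv2.resize(a,(765,540),interpolation=cv2.INTER_CUBIC))
a=cv2.imread("pics/side0.png")[190:310,240:400]; cv2.imwrite("pics/side0c.png",cv2.resize(a,(800,600),interpolation=cv2.INTER_CUBIC))
```

```text
(no output)
```

View pics/top0c.png

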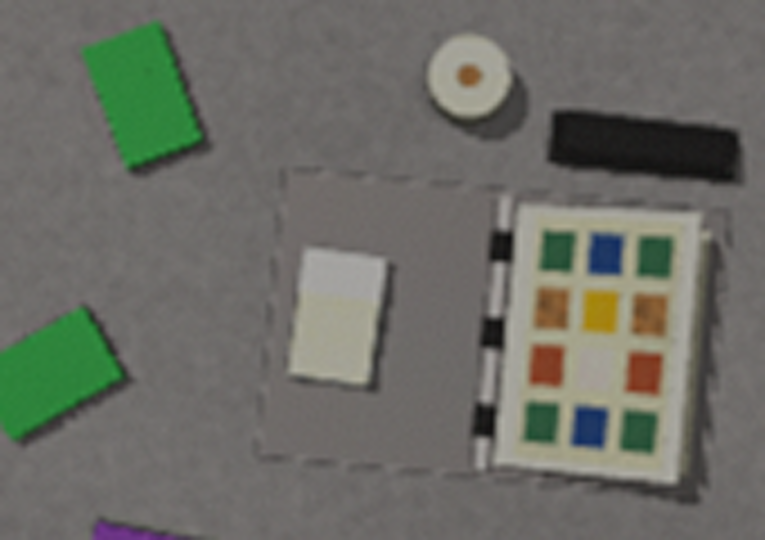

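View pics/side0c.png

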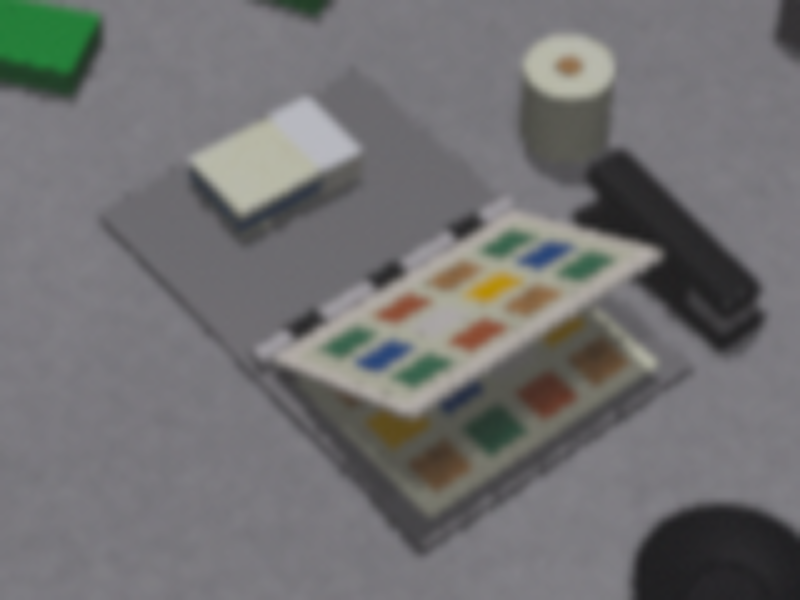

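The crop confirms the pack: white, with a blue band on its sides, and corners at crop (303,247), (386,258), (368,385) and (289,375). Next I'll compute the poses.

```bash
cat > h.py <<'E'
import numpy as np, cv2
from station import ctrl, imaging
def cal(n):
    c=imaging.camera(n); return c
def ray(c,u,v,z):
    R=cv2.Rodrigues(np.array(c["rvec"]))[0]; t=np.array(c["tvec"]).ravel()
    o=-R.T@t; d=R.T@np.linalg.inv(c["mtx"])@np.array([u,v,1.]); return o+d*(z-o[2])/d[2]
def proj(c,P):
    return cv2.projectPoints(np.array(P,float).reshape(-1,3),np.array(c["rvec"]),np.array(c["tvec"]),c["mtx"],None)[0].reshape(-1,2)
E
python3 - <<'E'
from h import *
np.set_printoptions(precision=4,suppress=True)
c=cal("top"); f=lambda u,v,z:ray(c,215+u/4.5-.4,165+v/4.5-.4,z)
s=cal("side"); g=lambda u,v,z:ray(s,240+u/5-.4,190+v/5-.4,z)
print("board");B=[f(*p,.006) for p in [(285,172),(262,458),(702,498),(732,210)]];print(np.array(B))
print("spine",f(505,195,.017),f(480,470,.017))
b=np.mean(B,0);print(b)
print("pack");P=np.array([f(*p,.029) for p in [(303,247),(386,258),(368,385),(289,375)]]);print(P,P.mean(0))
print("side board", g(102,220,.006),g(420,553,.006),g(690,372,.006),g(352,68,.006))
print("side pack",[g(*p,.029) for p in[(190,160),(308,95),(362,150),(242,222)]])
print("green", [f(*p,.023) for p in [(85,307),(130,378),(20,440)]],"purple",f(95,520,.023))
print("roll",f(470,75,.057),"stapler",f(640,145,.05))
yaw=np.arctan2(*( (B[0]-B[1])[:2][::-1]));yaw2=np.arctan2(*((B[3]-B[2])[:2][::-1])); yb=[np.arctan2(-(B[i]-B[j])[0],(B[i]-B[j])[1]) for i,j in((0,3),(1,2))];print(yaw,yaw2,yb)
E
```

```text
board
[[ 0.6242  0.0805  0.006 ]
 [ 0.4266  0.0982  0.006 ]
 [ 0.3952 -0.2046  0.006 ]
 [ 0.594  -0.229   0.006 ]]
spine [ 0.6054 -0.0715  0.017 ] [ 0.4166 -0.0518  0.017 ]
[ 0.51   -0.0637  0.006 ]
pack
[[0.5704 0.0673 0.029 ]
 [0.5621 0.0107 0.029 ]
 [0.4756 0.0239 0.029 ]
 [0.4831 0.0777 0.029 ]] [0.5228 0.0449 0.029 ]
side board [0.4265 0.0935 0.006 ] [ 0.3911 -0.2077  0.006 ] [ 0.5877 -0.2306  0.006 ] [0.6248 0.0804 0.006 ]
side pack [array([0.4835, 0.0761, 0.029 ]), array([0.5723, 0.0658, 0.029 ]), array([0.5629, 0.009 , 0.029 ]), array([0.4716, 0.0173, 0.029 ])]
green [array([0.5315, 0.2172, 0.023 ]), array([0.4825, 0.1867, 0.023 ]), array([0.4412, 0.2619, 0.023 ])] purple [0.3861 0.2111 0.023 ]
roll [ 0.6835 -0.0481  0.057 ] stapler [ 0.6354 -0.1627  0.05  ]
-0.0891106692374542 -0.12188198800741261 [np.float64(-0.09738723120128946), np.float64(-0.1034406896241399)]
```

The board centre is at about (0.510, -0.064) with yaw -0.10. The pack is at board (0.002, 0.110), and both cameras agree to within a few mm. I'll push it in +y with two half-open fingertips, with the jaw axis along the spine. First, a planner for the moves.

```bash
cat >> h.py <<'E'
from scipy.spatial.transform import Rotation as Ro
BC=np.array([.510,-.064,0]); BY=-0.10
RB=Ro.from_euler('z',BY)
def w(b): return BC+RB.apply(b)
def b_(p): return RB.inv().apply(np.array(p)-BC)
OV=0.0972
def Rt(tilt): # tilt: 0 = down; + = fingers point toward +y_b ; tool y along +-ex
    z=np.array([0,np.sin(tilt),-np.cos(tilt)]); y=np.array([1.,0,0]); x=np.cross(y,z)
    return RB*Ro.from_matrix(np.c_[x,y,z])
def plan(tipb,tilt=0.,R0=None,p0=None):
    """shift & turn (tool frame, units) from the present measured pose so fingertip is at board pt tipb"""
    o=ctrl.get_obs(); R0=Ro.from_euler('xyz',o["eef_rot"]) if R0 is None else R0
    p0=o["ee_pos"] if p0 is None else p0
    R1=Rt(tilt); p1=w(tipb)-OV*R1.apply([0,0,1])
    dr=(R0.inv()*R1).as_rotvec()
    return R0.inv().apply(p1-p0)/.12, R1.inv().apply(p1-p0)/.12, dr/np.radians(30)
def tip():
    o=ctrl.get_obs(); R=Ro.from_euler('xyz',o["eef_rot"]); z=R.apply([0,0,1])
    zb=RB.inv().apply(z)
    return dict(tipb=b_(o["ee_pos"]+OV*z).round(4), tilt=round(np.arctan2(zb[1],-zb[2]),3), rotToBoard=(R.inv()*Rt(np.arctan2(zb[1],-zb[2]))).as_rotvec().round(3), F=RB.inv().apply(o["force"]).round(2), q=o["qpos"].round(2), t=round(o["time_s"],2), g=round(o["grip_width"],3))
E
python3 -c "
from h import *
print(tip()); print(plan([.002,.05,.12]))"; python3 -c "
from station import ctrl; print([a for a in dir(ctrl) if a[0]!='_'])"
```

```text
{'tipb': array([-0.3816,  0.5465,  0.2051]), 'tilt': np.float64(-0.001), 'rotToBoard': array([-0.   , -0.   ,  1.328]), 'F': array([ 0.21, -0.08, -0.25]), 'q': array([ 1.16,  0.3 ,  1.52, -0.  ,  1.32, -0.07]), 't': 0.2, 'g': 0.094}
(array([-4.09802985, -3.24745335,  0.71138382]), array([-4.13792448,  3.19691652,  0.70934794]), array([-1.13138122e-03,  7.94245115e-04,  2.53627851e+00]))
['MotionError', 'finger_overhang', 'get_obs']
```

```bash
python3 -m pendant '[[0,0,0,0,0,0.23,0],[0,0,0,0,0,0.23,0],[0,0,0,0,0,0.23,0],[0,0,0,0,0,0.23,0],[0,0,0,0,0,0.23,0],[0,0,0,0,0,0.23,0],[0,0,0,0,0,0.23,0],[0,0,0,0,0,0.23,0],[0,0,0,0,0,0.23,0],[0,0,0,0,0,0.23,0]]'
python3 -m pendant '[[-0.23,0.18,0,0,0,0.23,0],[-0.23,0.18,0,0,0,0,0],[-0.23,0.18,0,0,0,0,0],[-0.23,0.18,0,0,0,0,0],[-0.23,0.18,0,0,0,0,0],[-0.23,0.18,0,0,0,0,0],[-0.23,0.18,0,0,0,0,0],[-0.23,0.18,0,0,0,0,0],[-0.23,0.18,0,0,0,0,0],[-0.23,0.18,0,0,0,0,0]]'
python3 -c "
from h import *
print(tip()); print(plan([.002,.05,.12]))"
```

```text
time_s: 1.03
ee_pos: [0.1849, 0.5179, 0.3025]
eef_rot: [-3.141, 0.0, 1.589]
force: [0.7, 0.2, 0.1]
grip_width: 0.047
time_s: 1.87
ee_pos: [0.3771, 0.2233, 0.3028]
eef_rot: [3.141, -0.0, 1.474]
force: [0.7, 0.9, -0.5]
grip_width: 0.0473
{'tipb': array([-0.1609,  0.2726,  0.2056]), 'tilt': np.float64(0.0), 'rotToBoard': array([0.   , 0.   , 0.003]), 'F': array([ 0.56,  1.01, -0.54]), 'q': array([0.45, 0.05, 1.82, 0.  , 1.28, 0.55]), 't': 1.87, 'g': 0.047}
(array([-1.85982155,  1.35085753,  0.71295488]), array([-1.85507205,  1.35739029,  0.71292092]), array([ 0.0004403 , -0.00028606,  0.00654809]))
```

```bash
python3 -m pendant '[[-0.23,0.17,0,0,0,0,0],[-0.23,0.17,0,0,0,0,0],[-0.23,0.17,0,0,0,0,0],[-0.23,0.17,0,0,0,0,0],[-0.23,0.17,0,0,0,0,0],[-0.23,0.17,0.1,0,0,0,0],[-0.23,0.17,0.2,0,0,0,0],[-0.22,0.16,0.2,0,0,0,0],[0,0,0.2,0,0,0,0],[0,0,0,0,0,0,0]]'
python3 - <<'E'
from h import *
print(tip()); print(plan([.002,.05,.013]))
for n in ("top","side"):
    c=cal(n); u,v=proj(c,[w([.0,.05,.03])])[0]; u=int(u);v=int(v)
    a=c["image"][max(0,v-75):v+75,max(0,u-100):u+100,::-1]; cv2.imwrite(f"pics/{n}1.png",cv2.resize(a,(800,600),interpolation=cv2.INTER_CUBIC))
E
```

```text
time_s: 2.7
ee_pos: [0.5154, -0.0103, 0.2143]
eef_rot: [-3.134, 0.0, 1.472]
force: [-0.7, -0.2, -1.2]
grip_width: 0.0467
{'tipb': array([-0.0006,  0.0539,  0.1171]), 'tilt': np.float64(-0.0), 'rotToBoard': array([-0.007, -0.   ,  0.001]), 'F': array([-0.66, -0.31, -1.17]), 'q': array([-0.09,  0.32,  1.71, -0.  ,  1.12,  0.01]), 't': 2.7, 'g': 0.047}
(array([-0.03272408,  0.02242823,  0.8673674 ]), array([-0.03278385,  0.01620278,  0.86750377]), array([-0.01377377,  0.00017115,  0.00177642]))
```

View pics/side1.png

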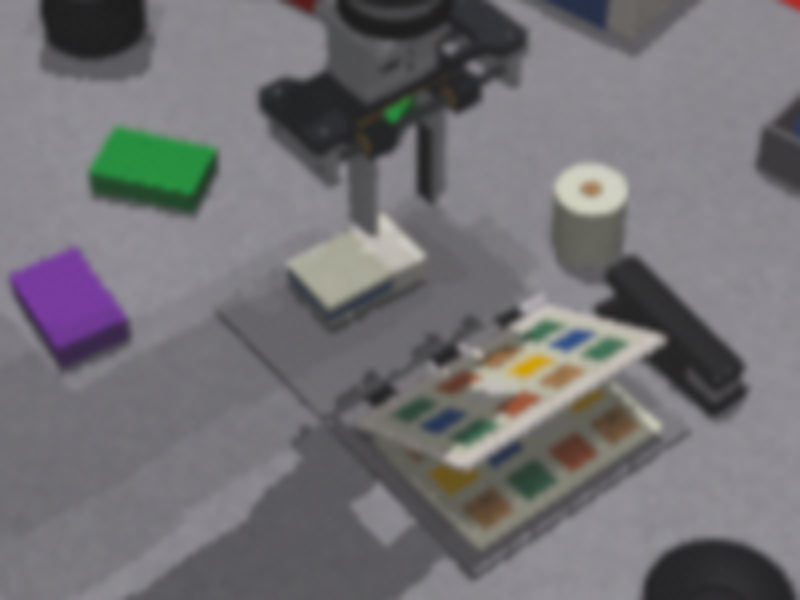

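The side view shows both fingers hanging along the spine direction above the gap beside the pack. The pack is at about (355,270) in the crop and hasn't moved. Now I'll descend.

```bash
python3 -m pendant '[[-0.04,0.02,0.15,0,0,0,0],[0,0,0.2,0,0,0,0],[0,0,0.2,0,0,0,0],[0,0,0.15,0,0,0,0],[0,0,0.1,0,0,0,0],[0,0,0.05,0,0,0,0],[0,0,0,0,0,0,0],[0,0,0,0,0,0,0]]'
python3 - <<'E'
from h import *
print(tip()); print(plan([.002,.159,.012]))
for n in ("top","side"):
    c=cal(n); u,v=proj(c,[w([.0,.05,.03])])[0]; u=int(u);v=int(v)
    a=c["image"][max(0,v-75):v+75,max(0,u-100):u+100,::-1]; cv2.imwrite(f"pics/{n}2.png",cv2.resize(a,(800,600),interpolation=cv2.INTER_CUBIC))
E
```

```text
time_s: 3.47
ee_pos: [0.519, -0.0137, 0.1183]
eef_rot: [3.14, -0.0, 1.475]
force: [0.5, -1.1, 0.0]
grip_width: 0.0469
{'tipb': array([0.0042, 0.0509, 0.0211]), 'tilt': np.float64(0.0), 'rotToBoard': array([0.002, 0.   , 0.004]), 'F': array([ 0.56, -1.02,  0.05]), 'q': array([-0.1 ,  0.47,  1.77,  0.  ,  0.9 , -0.  ]), 't': 3.47, 'g': 0.047}
(array([ 0.90069175, -0.01296902,  0.07543483]), array([ 0.9006332 , -0.01649312,  0.0754456 ]), array([ 3.52359794e-03, -3.47803649e-05,  7.76800358e-03]))
```

View pics/side2.png

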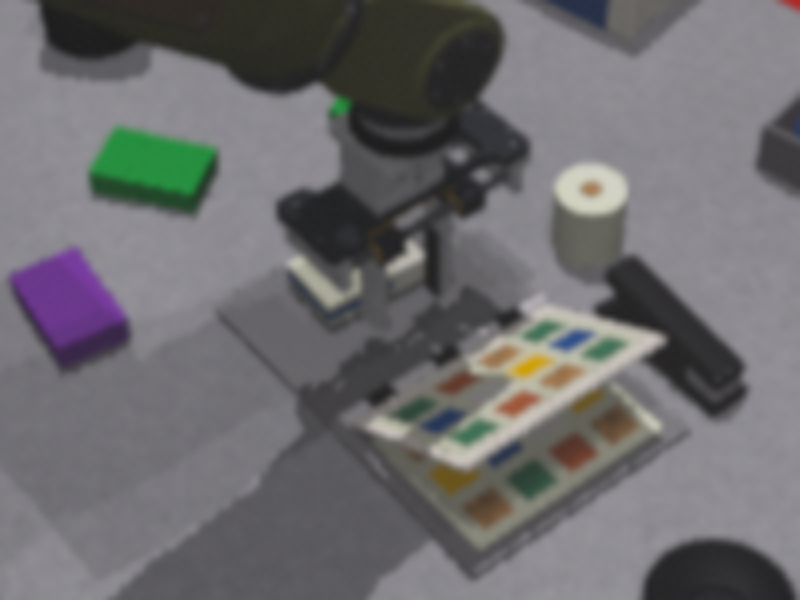

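Both fingers are on the spine side of the pack, with free space between them and the pack. Now I'll lower a little and push slowly.

```bash
python3 -m pendant '[[0,-0.01,0.04,0,0,0,0],[0,0,0.03,0,0,0,0],[0.04,0,0,0,0,0,0],[0.05,0,0,0,0,0,0],[0.05,0,0,0,0,0,0],[0.05,0,0,0,0,0,0],[0.05,0,0,0,0,0,0],[0.05,0,0,0,0,0,0],[0.05,0,0,0,0,0,0],[0.05,0,0,0,0,0,0]]'
python3 -m pendant '[[0.05,0,0,0,0,0,0],[0.05,0,0,0,0,0,0],[0.05,0,0,0,0,0,0],[0.05,0,0,0,0,0,0],[0.05,0,0,0,0,0,0],[0.02,0,0,0,0,0,0],[0,0,0,0,0,0,0]]'
python3 - <<'E'
from h import *
print(tip()); print(plan([.002,.160,.012]))
for n in ("top","side"):
    c=cal(n); u,v=proj(c,[w([.0,.1,.03])])[0]; u=int(u);v=int(v)
    a=c["image"][max(0,v-75):v+75,max(0,u-100):u+100,::-1]; cv2.imwrite(f"pics/{n}3.png",cv2.resize(a,(800,600),interpolation=cv2.INTER_CUBIC))
E
```

```text
time_s: 4.4
ee_pos: [0.5219, 0.0332, 0.1084]
eef_rot: [3.141, 0.0, 1.474]
force: [0.5, -1.0, 1.0]
grip_width: 0.047
time_s: 4.98
ee_pos: [0.5249, 0.0653, 0.1083]
eef_rot: [-3.142, -0.0, 1.475]
force: [1.2, -0.0, -0.8]
grip_width: 0.047
{'tipb': array([0.0019, 0.1302, 0.0111]), 'tilt': np.float64(0.0), 'rotToBoard': array([-0.   , -0.   ,  0.004]), 'F': array([ 1.23,  0.08, -0.79]), 'q': array([0.05, 0.5 , 1.74, 0.  , 0.9 , 0.15]), 't': 4.98, 'g': 0.047}
(array([ 0.24838378,  0.00135505, -0.00741103]), array([ 0.24838663,  0.00039069, -0.00742913]), array([-0.00015802, -0.00013969,  0.00741973]))
```

View pics/side3.png

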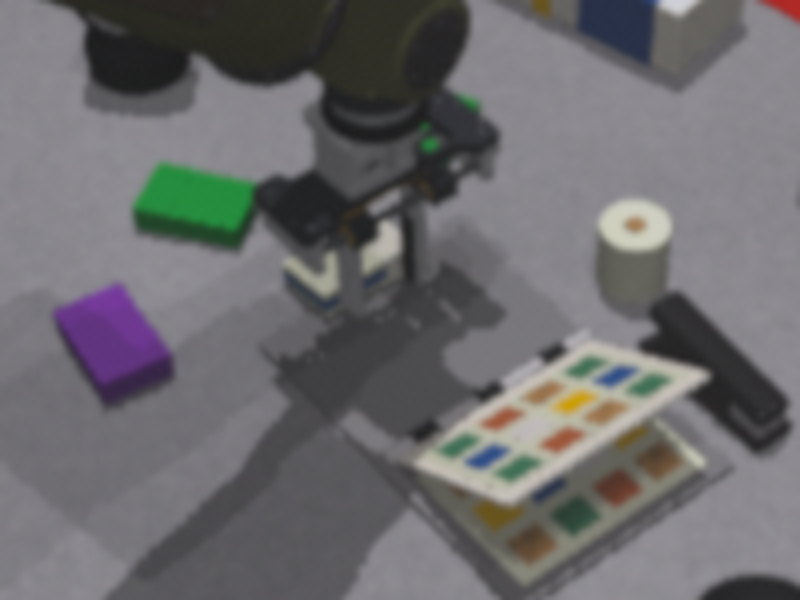

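The pack is sliding squarely and is at about (340,265) in the crop. I'll push it about 32 mm further, clear of the edge.

```bash
python3 -m pendant '[[0.05,0,0,0,0,0,0],[0.05,0,0,0,0,0,0],[0.05,0,0,0,0,0,0],[0.05,0,0,0,0,0,0],[0.04,0,0,0,0,0,0],[0.02,0,0,0,0,0,0],[0,0,0,0,0,0,0],[-0.05,0,0,0,0,0,0],[-0.05,0,0,0,0,0,0],[-0.05,0,0,0,0,0,0]]'
python3 -m pendant '[[0,0,-0.2,0,0,0,0],[0,0,-0.3,0,0,0,0],[-0.2,0,-0.3,0,0,0,0],[-0.3,0,-0.1,0,0,0,0],[-0.3,0,0,0,0,0,0],[-0.3,0,0,0,0,0,0],[-0.2,0,0,0,0,0,0],[0,0,0,0,0,0,0]]'
python3 - <<'E'
from h import *
print(tip())
for n in ("top","side"):
    c=cal(n); u,v=proj(c,[w([.0,.1,.03])])[0]; u=int(u);v=int(v)
    print(n,u,v)
    a=c["image"][max(0,v-75):v+75,max(0,u-100):u+100,::-1]; cv2.imwrite(f"pics/{n}4.png",cv2.resize(a,(800,600),interpolation=cv2.INTER_CUBIC))
E
```

```text
time_s: 5.92
ee_pos: [0.5261, 0.077, 0.1083]
eef_rot: [-3.142, 0.0, 1.474]
force: [0.2, -0.9, 0.1]
grip_width: 0.0473
time_s: 6.58
ee_pos: [0.5105, -0.0808, 0.2152]
eef_rot: [3.141, 0.001, 1.47]
force: [-1.2, 0.1, -0.4]
grip_width: 0.0468
{'tipb': array([ 0.0022, -0.0167,  0.118 ]), 'tilt': np.float64(-0.001), 'rotToBoard': array([ 0.   , -0.   , -0.001]), 'F': array([-1.15, -0.06, -0.39]), 'q': array([-0.23,  0.32,  1.71, -0.  ,  1.11, -0.13]), 't': 6.58, 'g': 0.047}
top 292 235
side 295 222
```

View pics/side4.png

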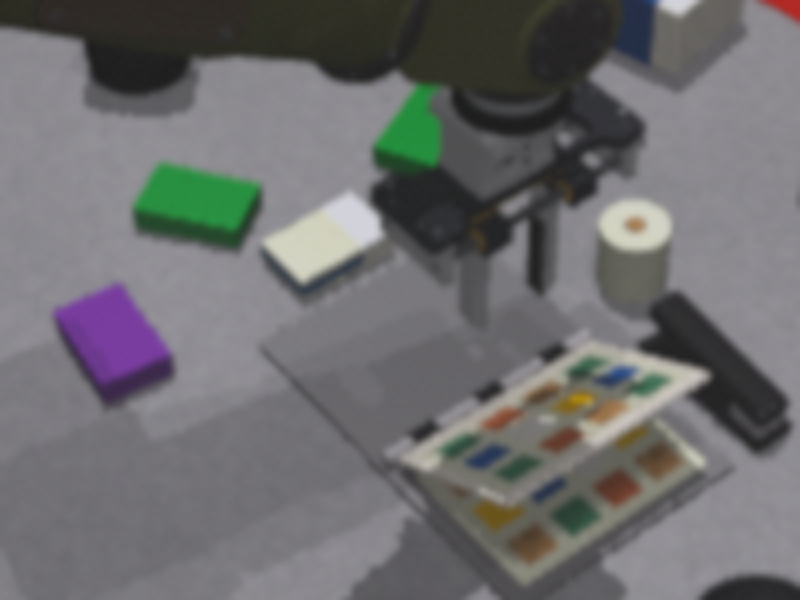

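View pics/top4.png

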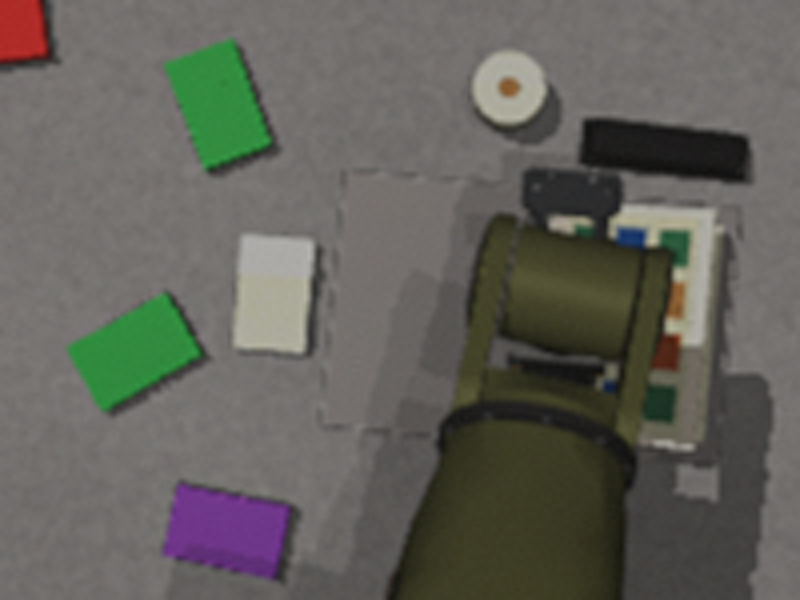

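The pack lies flat off the board, with a gap of about 4 px (13 mm) to the board edge, and the green packs haven't moved. Next is the leaf angle, from its free corners in the first images.

Run:
```python
from h import *
t=cal("top");s=cal("side")
for th in np.arange(.35,.8,.05):
    P=[w([x,-.15*np.cos(th),.01+.15*np.sin(th)]) for x in(.09,-.09)]
    a=(proj(t,P)-[215,165]+.4)*4.5; b=(proj(s,P)-[240,190]+.4)*5
    print(round(th,2),a.round().tolist(),b.round().tolist())
print("obs top (703,212),(677,483) side (662,257),(412,413)")
P=np.array([ray(t,*(np.array(p)/4+[292-100,235-75]),.023) for p in [(240,235),(315,237),(308,355),(235,348)]]); print([b_(p).round(3) for p in P])
```

```text
0.35 [[717.0, 216.0], [695.0, 484.0]] [[673.0, 295.0], [425.0, 461.0]]
0.4 [[714.0, 215.0], [692.0, 483.0]] [[671.0, 284.0], [422.0, 450.0]]
0.45 [[711.0, 214.0], [689.0, 483.0]] [[668.0, 272.0], [418.0, 439.0]]
0.5 [[707.0, 212.0], [684.0, 483.0]] [[665.0, 261.0], [414.0, 427.0]]
0.55 [[702.0, 211.0], [680.0, 483.0]] [[662.0, 249.0], [410.0, 415.0]]
0.6 [[697.0, 210.0], [674.0, 482.0]] [[657.0, 237.0], [405.0, 402.0]]
0.65 [[691.0, 209.0], [668.0, 482.0]] [[653.0, 225.0], [400.0, 390.0]]
0.7 [[685.0, 207.0], [662.0, 481.0]] [[648.0, 213.0], [394.0, 377.0]]
0.75 [[678.0, 206.0], [655.0, 481.0]] [[643.0, 201.0], [388.0, 364.0]]
obs top (703,212),(677,483) side (662,257),(412,413)
[array([0.042, 0.229, 0.023]), array([0.045, 0.171, 0.023]), array([-0.046,  0.169,  0.023]), array([-0.046,  0.225,  0.023])]
```

The leaf is at about 0.54 rad, so its edge is at board (-0.129, z 0.087), and both views agree. I'll approach from outside the right half with the fingers tilted about 0.8 rad towards +y and hook under the free edge. The first step is up and out.

```bash
python3 -m pendant '[[0,0,-0.3,0,0,0,0],[-0.2,0,-0.25,0,0,0,0],[-0.3,0,-0.1,0,0,0,0],[-0.3,0,0,0,0,0,0],[-0.3,0,0,0,0,0,0],[-0.3,0,0,0,0,0,0],[-0.3,0,0,0,0,0,0],[-0.2,0,0,0,0,0,0],[0,0,0,0,0,0,0]]'
python3 -m pendant '[[0,0,0,0,0.22,0,0],[0,0,0,0,0.22,0,0],[0,0,0,0,0.22,0,0],[0,0,0,0,0.22,0,0],[0,0,0,0,0.22,0,0],[0,0,0,0,0.22,0,0],[0,0,0,0,0.22,0,0],[0,0,0,0,0,0,0]]'
python3 - <<'E'
from h import *
print(tip()); print(plan([0,-.20,.05],.8)); print(plan([0,-.115,.045],.8))
E
```

```text
time_s: 7.53
ee_pos: [0.4888, -0.3062, 0.2925]
eef_rot: [-3.141, 0.0, 1.472]
force: [-0.6, 0.5, -0.0]
grip_width: 0.0472
time_s: 8.2
ee_pos: [0.4893, -0.303, 0.2913]
eef_rot: [-3.137, -0.814, 1.471]
force: [0.0, -0.7, -0.9]
grip_width: 0.0468
{'tipb': array([ 0.0028, -0.1692,  0.2245]), 'tilt': np.float64(0.814), 'rotToBoard': array([-0.005, -0.   ,  0.   ]), 'F': array([ 0.08, -0.66, -0.86]), 'q': array([-0.79,  0.56,  1.31,  0.61,  1.82, -0.71]), 't': 8.2, 'g': 0.047}
(array([-1.22240581, -0.02376425,  0.81207046]), array([-1.21096113, -0.027366  ,  0.82892904]), array([-0.00898939, -0.02665176,  0.00040854]))
(array([-0.76633614, -0.02112244,  1.35563802]), array([-0.74735038, -0.027366  ,  1.36608572]), array([-0.00898939, -0.02665176,  0.00040854]))
```

```bash
python3 -m pendant '[[-0.2,-0.01,0.14,0,0,0,0],[-0.2,0,0.14,0,0,0,0],[-0.2,0,0.14,0,0,0,0],[-0.2,0,0.14,0,0,0,0],[-0.2,0,0.13,0,0,0,0],[-0.1,0,0.07,0,0,0,0],[0,0,0,0,0,0,0],[0,0,0,0,0,0,0]]'
python3 - <<'E'
from h import *
print(tip()); print(plan([0,-.115,.045],.8))
c=cal("side"); u,v=proj(c,[w([.0,-.12,.08])])[0]; u=int(u);v=int(v)
a=c["image"][max(0,v-75):v+75,max(0,u-100):u+100,::-1]; cv2.imwrite("pics/side5.png",cv2.resize(a,(800,600),interpolation=cv2.INTER_CUBIC))
E
```

```text
time_s: 8.87
ee_pos: [0.4861, -0.3282, 0.1353]
eef_rot: [-3.141, -0.805, 1.475]
force: [-0.8, -0.3, -0.1]
grip_width: 0.0468
{'tipb': array([ 0.0023, -0.1952,  0.0679]), 'tilt': np.float64(0.805), 'rotToBoard': array([-0.003, -0.   ,  0.003]), 'F': array([-0.78, -0.41, -0.11]), 'q': array([-0.82,  0.77,  1.35,  0.57,  1.61, -0.88]), 't': 8.87, 'g': 0.047}
(array([ 0.32982784, -0.01849262,  0.61439362]), array([ 0.33277355, -0.02150033,  0.61270499]), array([-0.00632487, -0.00935274,  0.00562528]))
```

View pics/side5.png

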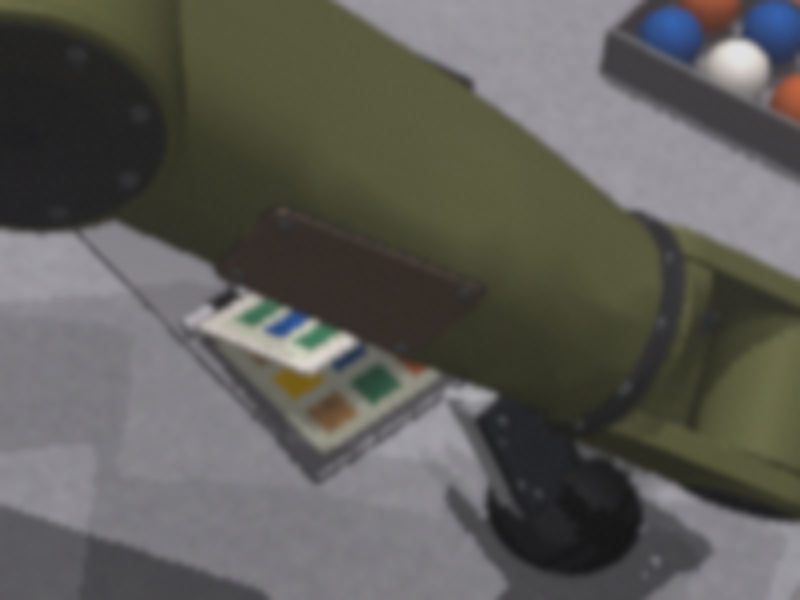

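The forearm hides the fingers here. The numbers put the tips outside and below the free edge, with the gripper above the dish. Going in under the leaf, slowly.

```bash
python3 -m pendant '[[0.04,-0.01,0.08,0,0,0,0],[0.04,0,0.08,0,0,0,0],[0.04,-0.01,0.08,0,0,0,0],[0.04,0,0.08,0,0,0,0],[0.04,0,0.08,0,0,0,0],[0.04,0,0.08,0,0,0,0],[0.03,0,0.06,0,0,0,0],[0,0,0,0,0,0,0],[0,0,0,0,0,0,0]]'
python3 - <<'E'
from h import *
print(tip())
c=cal("side"); u,v=proj(c,[w([.0,-.12,.08])])[0]; u=int(u);v=int(v)
a=c["image"][max(0,v-75):v+75,max(0,u-100):u+100,::-1]; cv2.imwrite("pics/side6.png",cv2.resize(a,(800,600),interpolation=cv2.INTER_CUBIC))
E
```

```text
time_s: 9.67
ee_pos: [0.49, -0.2593, 0.1132]
eef_rot: [-3.141, -0.806, 1.475]
force: [0.1, 0.6, -0.1]
grip_width: 0.047
{'tipb': array([-0.0007, -0.1262,  0.0459]), 'tilt': np.float64(0.806), 'rotToBoard': array([-0.003, -0.   ,  0.003]), 'F': array([ 0.07,  0.63, -0.11]), 'q': array([-0.74,  0.73,  1.5 ,  0.62,  1.49, -0.88]), 't': 9.67, 'g': 0.047}
```

View pics/side6.png

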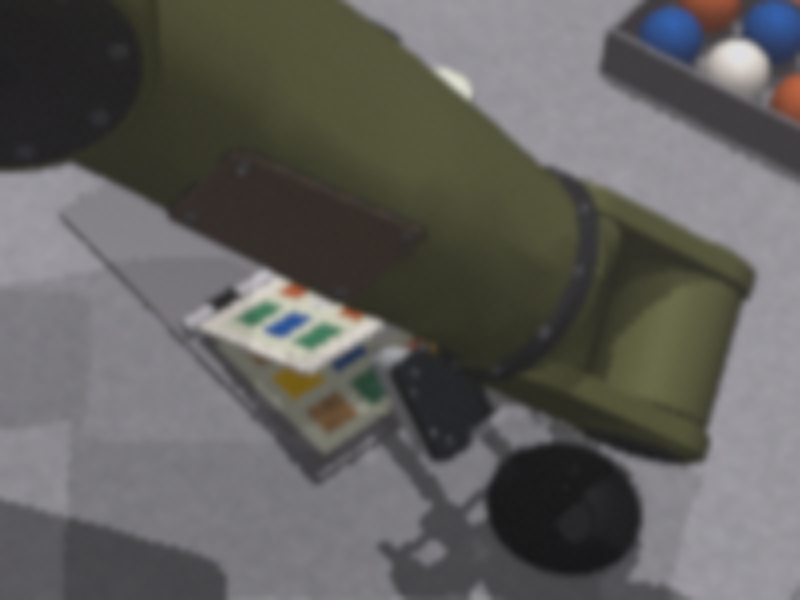

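The view shows the gripper by the leaf's free edge at (400,390), with the leaf unmoved. Now I'll compute the sweep targets: contact, lift, rotating with the leaf to upright, then the tip following the arc over.

```bash
cat >> h.py <<'E'
def leafpose(th,tau,r=.115,off=.010):
    # tip centre line for leaf angle th, contact at radius r on underside face; board coords
    n=np.array([np.sin(th),np.cos(th)]); d=np.array([-np.cos(th),np.sin(th)])
    p=np.array([0,.01])+r*d-off*n
    return np.array([0,p[0],p[1]])
def seq(ws,cur=None):
    o=ctrl.get_obs(); R=Ro.from_euler('xyz',o["eef_rot"]); p=o["ee_pos"]
    for tb,tau in ws:
        R1=Rt(tau); p1=w(tb)-OV*R1.apply([0,0,1])
        print(np.round(tb,3),round(tau,2),"shift",np.round(R.inv().apply(p1-p)/.12,3),"turn",np.round((R.inv()*R1).as_rotvec()/np.radians(30),3))
        R,p=R1,p1
E
python3 - <<'E'
from h import *
ws=[([0,-.1106,.0555],.8),([0,-.0897,.0828],.8)]
for th in np.arange(.87,1.58,.1): ws.append((leafpose(th,0),np.pi/2-th))
seq(ws)
E
```

```text
[ 0.    -0.111  0.056] 0.8 shift [0.155 0.004 0.042] turn [-0.004 -0.012  0.005]
[ 0.    -0.09   0.083] 0.8 shift [ 0.285  0.    -0.034] turn [0. 0. 0.]
[ 0.    -0.082  0.091] 0.7 shift [ 0.178 -0.     0.001] turn [ 0.    -0.189  0.   ]
[ 0.    -0.073  0.099] 0.6 shift [0.177 0.    0.001] turn [ 0.    -0.191 -0.   ]
[ 0.    -0.064  0.106] 0.5 shift [ 0.177 -0.     0.001] turn [-0.    -0.191  0.   ]
[ 0.    -0.054  0.112] 0.4 shift [0.177 0.    0.001] turn [ 0.    -0.191 -0.   ]
[ 0.    -0.044  0.117] 0.3 shift [ 0.177 -0.     0.001] turn [-0.    -0.191  0.   ]
[ 0.    -0.033  0.121] 0.2 shift [ 0.177 -0.     0.001] turn [-0.    -0.191 -0.   ]
[ 0.    -0.022  0.123] 0.1 shift [0.177 0.    0.001] turn [ 0.    -0.191  0.   ]
[ 0.    -0.01   0.125] 0.0 shift [ 0.177 -0.     0.001] turn [-0.    -0.191 -0.   ]
```

```bash
python3 -m pendant '[[0.04,0,0.01,0,0,0,0],[0.04,0,0.01,0,0,0,0],[0.03,0,0.01,0,0,0,0],[0.03,0,0.01,0,0,0,0],[0.04,0,0,0,0,0,0],[0.04,0,0,0,0,0,0],[0.04,0,-0.01,0,0,0,0],[0.04,0,-0.01,0,0,0,0],[0,0,0,0,0,0,0]]'
python3 - <<'E'
from h import *
print(tip())
c=cal("side"); u,v=proj(c,[w([.0,-.12,.08])])[0]; u=int(u);v=int(v)
a=c["image"][max(0,v-75):v+75,max(0,u-100):u+100,::-1]; cv2.imwrite("pics/side7.png",cv2.resize(a,(800,600),interpolation=cv2.INTER_CUBIC))
E
```

```text
time_s: 10.47
ee_pos: [0.4927, -0.2327, 0.1385]
eef_rot: [3.14, -0.806, 1.475]
force: [0.2, -0.4, 0.3]
grip_width: 0.0472
{'tipb': array([-0.0006, -0.0995,  0.0712]), 'tilt': np.float64(0.806), 'rotToBoard': array([-0.002, -0.   ,  0.003]), 'F': array([ 0.27, -0.4 ,  0.3 ]), 'q': array([-0.7 ,  0.66,  1.54,  0.64,  1.49, -0.84]), 't': 10.47, 'g': 0.047}
```

View pics/side7.png

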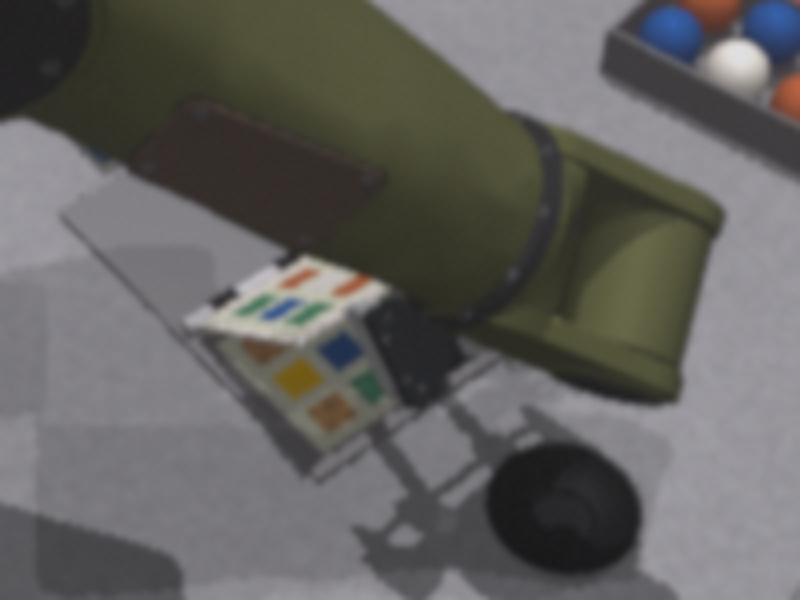

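The leaf is rising with the fingers: its near corner has moved from (305,370) to (302,345). Force is under 1 N. Continuing the lift while turning with the leaf.

```bash
python3 -m pendant '[[0.05,0,-0.01,0,0,0,0],[0.06,0,0,0,0,0,0],[0.09,0,0,0,-0.09,0,0],[0.09,0,0,0,-0.1,0,0],[0.09,0,0,0,-0.1,0,0],[0.09,0,0,0,-0.09,0,0],[0.09,0,0,0,-0.1,0,0],[0.09,0,0,0,-0.1,0,0],[0,0,0,0,0,0,0]]'
python3 - <<'E'
from h import *
print(tip())
c=cal("side"); u,v=proj(c,[w([.0,-.08,.1])])[0]; u=int(u);v=int(v); print(u,v)
a=c["image"][max(0,v-75):v+75,max(0,u-100):u+100,::-1]; cv2.imwrite("pics/side8.png",cv2.resize(a,(800,600),interpolation=cv2.INTER_CUBIC))
ws=[(leafpose(th,0),np.pi/2-th) for th in np.arange(1.17,1.58,.1)]
seq(ws)
E
```

```text
time_s: 11.27
ee_pos: [0.4986, -0.1734, 0.1904]
eef_rot: [3.139, -0.499, 1.477]
force: [0.9, -0.2, 0.7]
grip_width: 0.0469
{'tipb': array([-0.0004, -0.0634,  0.1051]), 'tilt': np.float64(0.499), 'rotToBoard': array([-0.   , -0.   ,  0.006]), 'F': array([ 0.88, -0.15,  0.69]), 'q': array([-0.55,  0.45,  1.64,  0.46,  1.31, -0.64]), 't': 11.27, 'g': 0.047}
335 242
[ 0.    -0.054  0.112] 0.4 shift [ 0.183  0.006 -0.011] turn [-0.001 -0.195  0.01 ]
[ 0.    -0.044  0.117] 0.3 shift [ 0.177 -0.     0.001] turn [-0.    -0.191  0.   ]
[ 0.    -0.033  0.121] 0.2 shift [ 0.177 -0.     0.001] turn [ 0.    -0.191 -0.   ]
[ 0.    -0.022  0.123] 0.1 shift [0.177 0.    0.001] turn [-0.    -0.191  0.   ]
[ 0.    -0.01   0.125] 0.0 shift [ 0.177 -0.     0.001] turn [ 0.    -0.191 -0.   ]
```

View pics/side8.png

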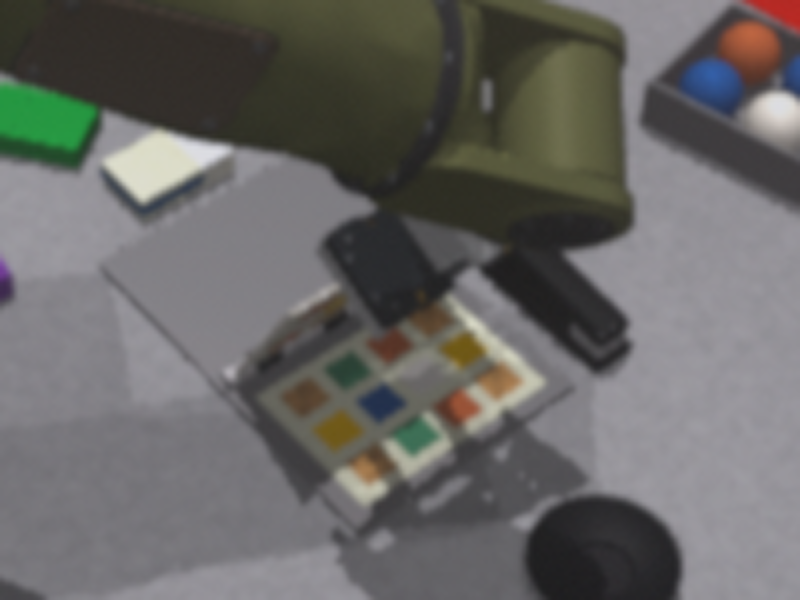

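The leaf is seen nearly edge-on at (290,330), at about 1.1 rad, and is following the fingers. Continuing to upright.

```bash
python3 -m pendant '[[0.09,0,-0.01,0,-0.1,0,0],[0.09,0,0,0,-0.1,0,0],[0.09,0,0,0,-0.1,0,0],[0.09,0,0,0,-0.1,0,0],[0.09,0,0,0,-0.1,0,0],[0.09,0,0,0,-0.1,0,0],[0.09,0,0,0,-0.1,0,0],[0.09,0,0,0,-0.09,0,0],[0.09,0,0,0,-0.09,0,0],[0.09,0,0,0,-0.09,0,0]]'
python3 - <<'E'
from h import *
print(tip())
c=cal("side"); u,v=proj(c,[w([.0,0,.1])])[0]; u=int(u);v=int(v); print(u,v)
a=c["image"][max(0,v-75):v+75,max(0,u-100):u+100,::-1]; cv2.imwrite("pics/side9.png",cv2.resize(a,(800,600),interpolation=cv2.INTER_CUBIC))
E
```

```text
time_s: 12.15
ee_pos: [0.5079, -0.0731, 0.2177]
eef_rot: [-3.14, 0.006, 1.473]
force: [-0.1, -2.0, 1.6]
grip_width: 0.0466
{'tipb': array([-0.0013, -0.0098,  0.1205]), 'tilt': np.float64(-0.006), 'rotToBoard': array([-0.001, -0.   ,  0.002]), 'F': array([ 0.05, -2.04,  1.56]), 'q': array([-0.21,  0.31,  1.72, -0.01,  1.11, -0.11]), 't': 12.15, 'g': 0.047}
317 225
```

View pics/side9.png

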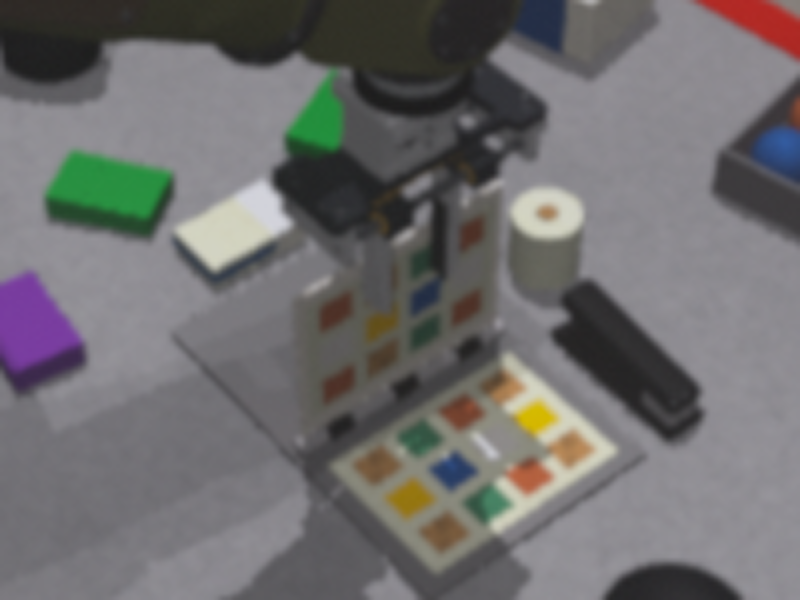

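The leaf stands upright against the fingers, with its pictures facing the camera and a force of about 2.5 N. Next the tip follows the arc with the tool vertical.

Run:
```python
from h import *
ws=[]
for th in list(np.arange(1.6,3.11,.1))+[3.12]:
    n=np.array([np.sin(th),np.cos(th)]); d=np.array([-np.cos(th),np.sin(th)])
    p=np.array([0,.01])+.115*d-.002*n+[-.008,0]; ws.append(([0,*p],0.))
seq(ws)
```

```text
[ 0.    -0.007  0.125] 0.0 shift [ 0.008  0.01  -0.037] turn [-0.003  0.017  0.007]
[0.    0.005 0.124] 0.0 shift [ 0.096 -0.     0.006] turn [0. 0. 0.]
[0.    0.016 0.122] 0.0 shift [0.095 0.    0.015] turn [0. 0. 0.]
[0.    0.027 0.119] 0.0 shift [ 0.093 -0.     0.025] turn [0. 0. 0.]
[0.    0.038 0.115] 0.0 shift [0.09  0.    0.034] turn [0. 0. 0.]
[0.    0.048 0.11 ] 0.0 shift [ 0.086 -0.     0.043] turn [0. 0. 0.]
[0.    0.058 0.104] 0.0 shift [0.081 0.    0.051] turn [0. 0. 0.]
[0.    0.067 0.097] 0.0 shift [ 0.076 -0.     0.059] turn [0. 0. 0.]
[0.    0.075 0.089] 0.0 shift [ 0.069 -0.     0.066] turn [0. 0. 0.]
[0.    0.083 0.08 ] 0.0 shift [ 0.062 -0.     0.073] turn [0. 0. 0.]
[0.    0.09  0.071] 0.0 shift [0.055 0.    0.079] turn [0. 0. 0.]
[0.    0.095 0.061] 0.0 shift [ 0.047 -0.     0.084] turn [0. 0. 0.]
[0.   0.1  0.05] 0.0 shift [0.038 0.    0.088] turn [0. 0. 0.]
[0.    0.103 0.039] 0.0 shift [ 0.029 -0.     0.091] turn [0. 0. 0.]
[0.    0.106 0.028] 0.0 shift [ 0.02  -0.     0.094] turn [0. 0. 0.]
[0.    0.107 0.017] 0.0 shift [0.01  0.    0.095] turn [0. 0. 0.]
[0.    0.107 0.014] 0.0 shift [ 0.001 -0.     0.019] turn [0. 0. 0.]
```

```bash
python3 -m pendant '[[0.05,0,-0.02,0,0,0,0],[0.05,0,0,0,0,0,0],[0.09,0,0.01,0,0,0,0],[0.09,0,0.03,0,0,0,0],[0.09,0,0.03,0,0,0,0],[0.09,0,0.04,0,0,0,0],[0.08,0,0.05,0,0,0,0],[0.08,0,0.06,0,0,0,0],[0,0,0,0,0,0,0]]'
python3 - <<'E'
from h import *
print(tip())
c=cal("side"); u,v=proj(c,[w([.0,.05,.1])])[0]; u=int(u);v=int(v); print(u,v)
a=c["image"][max(0,v-75):v+75,max(0,u-100):u+100,::-1]; cv2.imwrite("pics/side10.png",cv2.resize(a,(800,600),interpolation=cv2.INTER_CUBIC))
ws=[]
for th in list(np.arange(2.4,3.11,.1)):
    n=np.array([np.sin(th),np.cos(th)]); d=np.array([-np.cos(th),np.sin(th)])
    p=np.array([0,.01])+.115*d-.002*n+[-.008,0]; ws.append(([0,*p],0.))
seq(ws)
E
```

```text
time_s: 12.95
ee_pos: [0.5147, 0.0026, 0.1918]
eef_rot: [-3.139, 0.005, 1.476]
force: [0.6, -0.9, -0.2]
grip_width: 0.0473
{'tipb': array([-0.0022,  0.0663,  0.0946]), 'tilt': np.float64(-0.005), 'rotToBoard': array([-0.002, -0.   ,  0.005]), 'F': array([ 0.67, -0.88, -0.18]), 'q': array([-0.06,  0.35,  1.74, -0.01,  1.06,  0.03]), 't': 12.95, 'g': 0.047}
305 215
[0.    0.075 0.089] 0.0 shift [0.079 0.015 0.051] turn [-0.004  0.01   0.009]
[0.    0.083 0.08 ] 0.0 shift [ 0.062 -0.     0.073] turn [0. 0. 0.]
[0.    0.09  0.071] 0.0 shift [0.055 0.    0.079] turn [0. 0. 0.]
[0.    0.095 0.061] 0.0 shift [ 0.047 -0.     0.084] turn [0. 0. 0.]
[0.   0.1  0.05] 0.0 shift [0.038 0.    0.088] turn [0. 0. 0.]
[0.    0.103 0.039] 0.0 shift [ 0.029 -0.     0.091] turn [0. 0. 0.]
[0.    0.106 0.028] 0.0 shift [ 0.02  -0.     0.094] turn [0. 0. 0.]
[0.    0.107 0.017] 0.0 shift [0.01  0.    0.095] turn [0. 0. 0.]
```

View pics/side10.png

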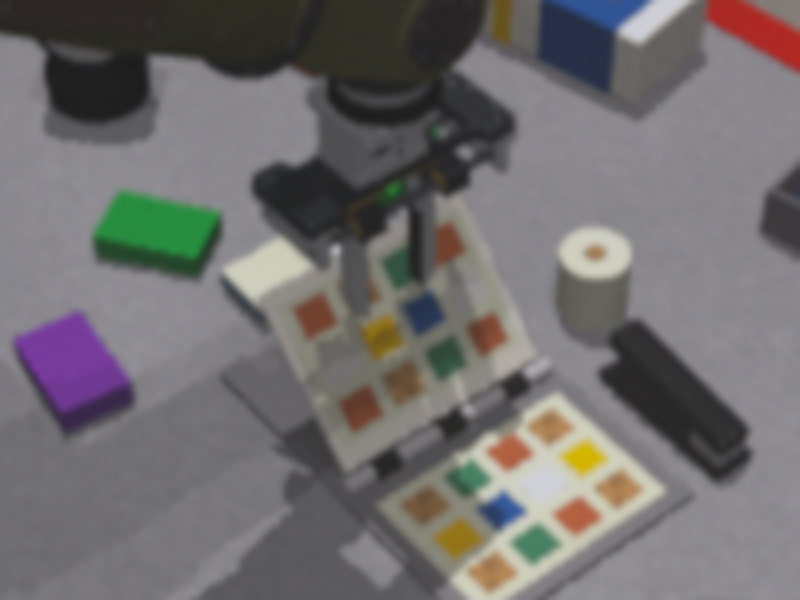

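The leaf is past the spine at about 2.3 rad and following. Continuing down.

```bash
python3 -m pendant '[[0.07,0.01,0.05,0,0,0,0],[0.06,0,0.07,0,0,0,0],[0.06,0,0.08,0,0,0,0],[0.05,0,0.08,0,0,0,0],[0.04,0,0.09,0,0,0,0],[0.03,0,0.09,0,0,0,0],[0.02,0,0.05,0,0,0,0],[0,0,0.04,0,0,0,0],[0,0,0.03,0,0,0,0],[0,0,0,0,0,0,0]]'
python3 - <<'E'
from h import *
print(tip())
c=cal("side"); u,v=proj(c,[w([.0,.05,.05])])[0]; u=int(u);v=int(v); print(u,v)
a=c["image"][max(0,v-75):v+75,max(0,u-100):u+100,::-1]; cv2.imwrite("pics/side11.png",cv2.resize(a,(800,600),interpolation=cv2.INTER_CUBIC))
E
```

```text
time_s: 13.83
ee_pos: [0.5199, 0.0397, 0.1231]
eef_rot: [-3.141, 0.005, 1.474]
force: [0.5, 0.1, -0.3]
grip_width: 0.0472
{'tipb': array([-0.0005,  0.1036,  0.0259]), 'tilt': np.float64(-0.005), 'rotToBoard': array([-0.001, -0.   ,  0.003]), 'F': array([ 0.53,  0.16, -0.31]), 'q': array([ 0.01,  0.46,  1.76, -0.01,  0.92,  0.11]), 't': 13.83, 'g': 0.047}
305 227
```

View pics/side11.png

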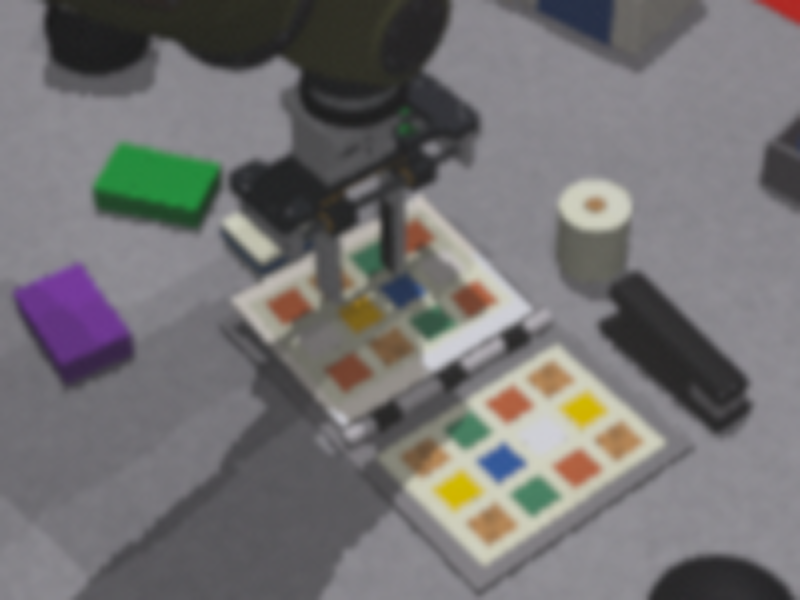

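It's nearly flat, with the tip at 26 mm and the target at about 12 mm. Lowering gently in steps while watching the force.

```bash
python3 -m pendant '[[0,0,0.03,0,0,0,0],[0,0,0.03,0,0,0,0],[0,0,0.02,0,0,0,0],[0,0,0.01,0,0,0,0],[0,0,0,0,0,0,0]]'
python3 -c "
from h import *
print(tip())"
python3 -m pendant '[[0,0,0.01,0,0,0,0],[0,0,0.01,0,0,0,0],[0,0,0,0,0,0,0],[0,0,0,0,0,0,0]]'
python3 - <<'E'
from h import *
print(tip())
c=cal("side"); u,v=proj(c,[w([.0,.05,.05])])[0]; u=int(u);v=int(v); print(u,v)
a=c["image"][max(0,v-75):v+75,max(0,u-100):u+100,::-1]; cv2.imwrite("pics/side12.png",cv2.resize(a,(800,600),interpolation=cv2.INTER_CUBIC))
E
```

```text
time_s: 14.3
ee_pos: [0.52, 0.0397, 0.1126]
eef_rot: [-3.141, 0.005, 1.474]
force: [0.3, 0.1, 0.7]
grip_width: 0.0468
{'tipb': array([-0.0005,  0.1037,  0.0154]), 'tilt': np.float64(-0.005), 'rotToBoard': array([-0.   , -0.   ,  0.003]), 'F': array([0.27, 0.14, 0.66]), 'q': array([ 0.01,  0.48,  1.76, -0.01,  0.9 ,  0.11]), 't': 14.3, 'g': 0.047}
time_s: 14.63
ee_pos: [0.5201, 0.0398, 0.1105]
eef_rot: [-3.142, 0.005, 1.474]
force: [-0.6, 1.1, 1.4]
grip_width: 0.0473
{'tipb': array([-0.0003,  0.1038,  0.0133]), 'tilt': np.float64(-0.005), 'rotToBoard': array([-0.   , -0.   ,  0.003]), 'F': array([-0.71,  1.02,  1.38]), 'q': array([ 0.01,  0.48,  1.76, -0.01,  0.89,  0.11]), 't': 14.63, 'g': 0.047}
305 227
```

View pics/side12.png

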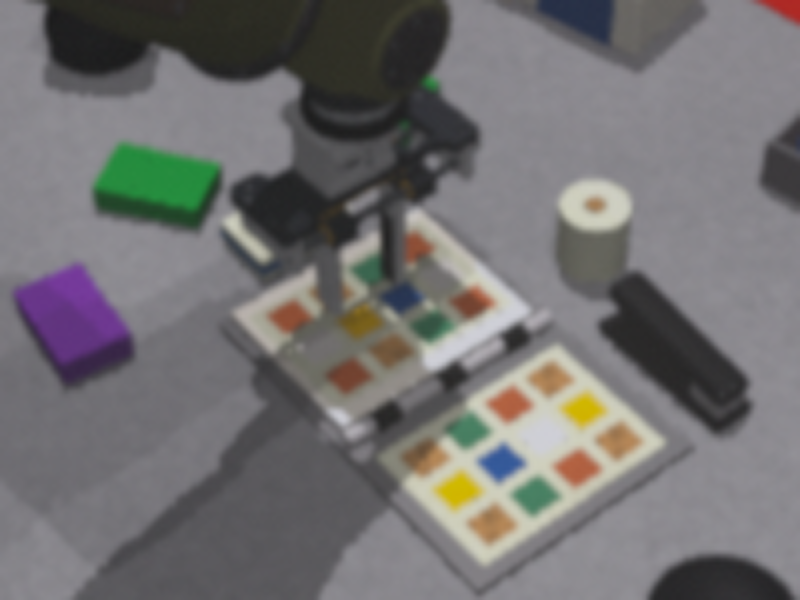

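```bash
for i in 1 2; do python3 -m pendant '[[0,0,0.005,0,0,0,0],[0,0,0.005,0,0,0,0],[0,0,0,0,0,0,0]]'; done
```

```text
time_s: 14.93
ee_pos: [0.5202, 0.0398, 0.1095]
eef_rot: [3.141, 0.005, 1.474]
force: [-0.9, 0.1, 2.2]
grip_width: 0.0472
time_s: 15.18
ee_pos: [0.5203, 0.0398, 0.1092]
eef_rot: [3.141, 0.005, 1.474]
force: [-6.4, -0.1, 16.5]
grip_width: 0.0469
```

Firm contact: the force jumped to 16.5 N at tip height 12 mm, which matches the top of a flat leaf. I'll hold, then lift away.

```bash
python3 -m pendant '[[0,0,0,0,0,0,0],[0,0,0,0,0,0,0],[0,0,0,0,0,0,0],[0,0,0,0,0,0,0],[0,0,-0.03,0,0,0,0],[0,0,-0.1,0,0,0,0],[0,0,-0.2,0,0,0,0],[0,0,-0.3,0,0,0,0],[0,0,-0.3,0,0,0,0],[0,0,-0.3,0,0,0,0]]'
python3 -m pendant '[[-0.2,-0.2,-0.1,0,0,0,0],[-0.2,-0.25,0,0,0,0,0],[-0.2,-0.25,0,0,0,0,0],[-0.2,-0.25,0,0,0,0,0],[-0.2,-0.25,0,0,0,0,0],[-0.2,-0.25,0,0,0,0,0],[0,0,0,0,0,0,0],[0,0,0,0,0,0,0],[0,0,0,0,0,0,0]]'
python3 - <<'E'
from h import *
print(tip())
for n in ("side","top"):
    c=cal(n); u,v=proj(c,[w([.0,.05,.05])])[0]; u=int(u);v=int(v); print(u,v)
    a=c["image"][max(0,v-75):v+75,max(0,u-100):u+100,::-1]; cv2.imwrite(f"pics/{n}13.png",cv2.resize(a,(800,600),interpolation=cv2.INTER_CUBIC))
    for th in (3.0,3.07,3.14):
        print(n,th,((proj(c,[w([x,-.15*np.cos(th),.012+.15*np.sin(th)]) for x in(.09,-.09)])-[u-100,v-75]+.4)*4).round().tolist())
E
```

```text
time_s: 16.02
ee_pos: [0.5198, 0.0405, 0.258]
eef_rot: [-3.142, 0.005, 1.474]
force: [0.3, -0.4, 0.0]
grip_width: 0.0468
time_s: 16.77
ee_pos: [0.3336, -0.0859, 0.2691]
eef_rot: [3.14, 0.005, 1.473]
force: [0.2, 0.3, 0.5]
grip_width: 0.047
{'tipb': array([-0.1732, -0.0399,  0.1719]), 'tilt': np.float64(-0.005), 'rotToBoard': array([0.001, 0.   , 0.003]), 'F': array([0.22, 0.31, 0.53]), 'q': array([-0.36, -0.14,  2.08, -0.01,  1.2 , -0.26]), 't': 16.77, 'g': 0.047}
305 227
side 3.0 [[417.0, 192.0], [228.0, 298.0]]
side 3.07 [[416.0, 200.0], [229.0, 307.0]]
side 3.14 [[416.0, 210.0], [229.0, 316.0]]
308 236
top 3.0 [[287.0, 178.0], [265.0, 412.0]]
top 3.07 [[286.0, 179.0], [265.0, 412.0]]
top 3.14 [[286.0, 180.0], [265.0, 412.0]]
```

View pics/side13.png

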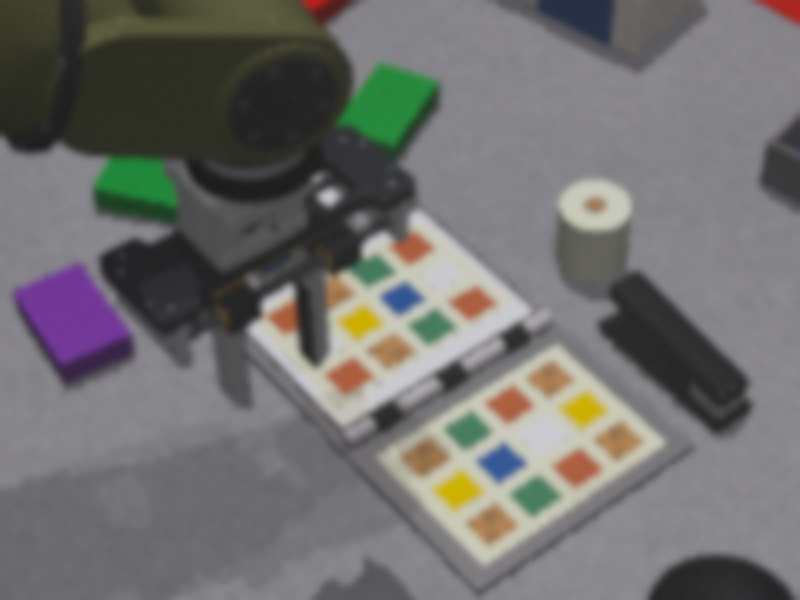

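View pics/top13.png

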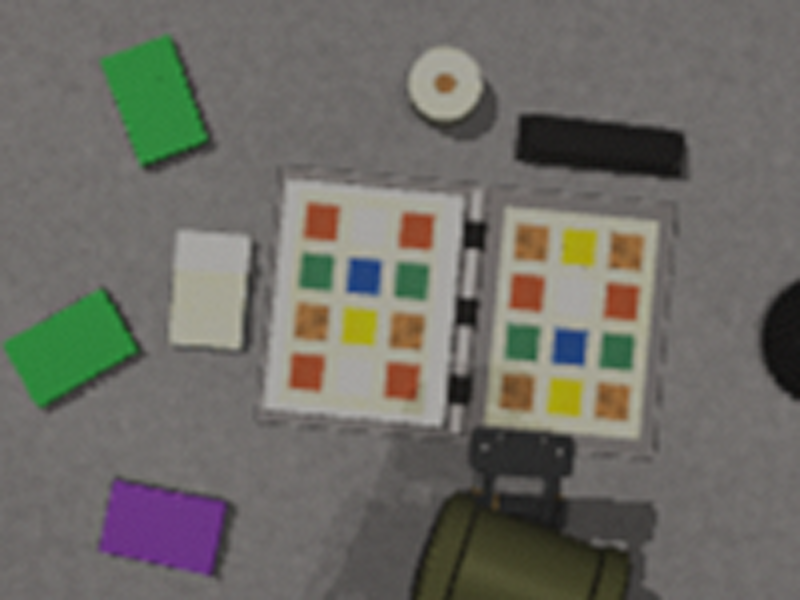

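In the side view the leaf's far corner sits at about (418,212). The prediction is (416,210) for fully flat and (416,200) for 3.07 rad. The pack lies clear of the board, and the robot is touching nothing. Handing in.

```bash
python3 -c "
from station import hand_in; print(hand_in())"
```

```text
the job is handed in; nothing more can be done
None
```

The pack is off the board and the leaf is turned over. I handed the job in at about 17 s of the 58 s allowed, and the hand-in reports no verdict.

- **Pack:** I slid it off the board's left edge with two half-open fingertips. In the last top view it lies flat on the counter; I had measured about 15 mm between it and the board edge right after the push.
- **Leaf:** I lifted it from about 0.54 rad with tilted fingers under its free edge, followed it over the spine and pressed it down. The last press reading was about 18 N in all (16.5 N of it vertical), with the tips 12 mm above the counter, which is the height of a flat leaf's top.
- **Last checks:** The leaf's far corner in the side view is within about 2 pixels (in the enlarged crop) of where a fully flat leaf would put it. The roll, stapler and look-alike packs appear unmoved. The dish was only partly in view, and I did not recheck the calculator or scanner. The gripper was clear, with the force reading under 1 N.
- **Disagreements:** None of the checks disagreed. The forearm hid the fingers when I first went under the leaf, so I relied on the pose and force readings there until later views showed the leaf moving with the fingers.

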